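# Couple a pressure logger to a quick coupler with a sprung sleeve

### The arm

A 7-joint arm with a two-finger parallel gripper is mounted at the origin on a cart in front of the work surface, level with it; the furniture and walls round the work are solid. World frame = base frame: x ahead of the robot, y to its left, z up, the work surface at z = 0. Lengths are in mm, angles in rad, forces in N, time in s.
With the tool pointing down it reaches from about 400 to 850 mm from the base axis. Payload 4.4 kg.
Tool frame: the origin (TCP) lies midway between the tips of the shut fingers; the grasp point (between the pads) lies behind it (tcp_to_grasp is the z of the grasp point in the tool frame, in mm); z points along the fingers, y is the line along which they close (so a half turn about z gives the same grasp; the last joint's range is limited). The gripper opens to 94 mm and grips with 3 to 60 N. Pads are 16 mm wide; open, the fingers measure 119 mm over their backs; the gripper's body (75 mm by 177 mm) begins 78 mm behind the grasp point.
Start: joints at [1.213, 0.628, 0.038, 1.517, -0.027, 0.996, -0.02], TCP at [187.018, -622.529, 205.478] pointing down, gripper open.
Joint ranges: [-3.06, 3.06], [-0.37, 2.12], [-1.25, 1.32], [0.18, 2.47], [-1.1, 4.24], [0.23, 1.98], [-2.94, 2.94]. Speed limits (rad/s): [2.57, 2.57, 3.14, 3.14, 3.14, 3.14, 3.14].

### API

Orientations are given as a rotation vector (axis times angle).
In Python, from bench import * gives the robot as it stands.
- The arm moves only by the shell command python3 -m jog 'ROWS' [FORCE]. ROWS is JSON, a list of rows, each an object with "turn": the turn, a rotation vector about the tool's x, y, z in degrees, a list of three; "delta_pos": the shift along the tool's x, y, z in mm, a list of three; "fingers": the closure, from -1 (fully open) to 1 (shut), so that 0 is half open. In form: [{"turn": [rx, ry, rz], "delta_pos": [x, y, z], "fingers": fingers}, ...]. A call has 1 to 5 rows; each row is the pose to reach, as a shift and turn from the pose commanded when the call began, along the tool's axes at that moment; what a row does not reach only later rows make up. A row lasts 1/12 s, in which the tool goes at most 41.7 mm and 7.16 degrees, less where a joint would pass 70% of its speed; a pose out of reach is approached as far as the arm can. A call with a gripper value outside its range is refused whole. The fingers move at their own pace and stop on an object; FORCE is the grip in N (left out, the last holds). Time passes only in rows, so rows that repeat a pose let the fingers close. It gives the time, the measured TCP pose, the force, the opening and the grip force at its end, in the units of the state.
- get_state(): the state, without advancing time (a new reading comes with each control period).
- read_camera(name): name is "scene" or "side" or "wrist"; returns the picture (480x640x3 uint8, red, green, blue); there is no depth.
- camera_info(name): a dict with "fovy" (degrees; the focal length in pixels is half the picture's height over the tangent of half this angle, whatever the lens; pixels are square), "cx", "cy" (the principal point, pixels), "world_from_camera" (4x4, takes a point from camera to world coordinates). Camera axes: x right, y down, z forward; pixel columns grow to the right and rows downward; lengths in mm; the calibration is good to about 2 mm. A picture is of the moment at which its call begins: read the wrist's pose just before it. camera_info takes no time and is no camera call; for the wrist camera it gives the pose at the moment of the call.
- finish_job(): hands the job in; it is judged then, once.
The state is a dict: "time": time; "q": joint angles; "joint_velocities": joint speeds; "effort": joint torques, N m; "ee_pos": TCP position; "tcp_rot": TCP orientation; "ft_force": force on the tool from outside, world axes, zero at the start; "wrist_torque": the same for the moment, N m; "grip_width": finger opening in mm; "gripper_force": force on a finger pad.
Only numpy, scipy, OpenCV 4.12 (cv2) and the standard library are available. Lean on these libraries where they do the work, as an engineer would, in place of code of your own. Each camera call takes 0.05 s, during which the arm holds its last target. There are 200 camera calls.

### The job

Draw the coupler's sleeve back until it clicks and stays back by itself, then take the orange pressure logger from its stand and press its plug gently home into the coupler until the sleeve springs forward over it. The coupler may sit off centre along the slot of its block, so feel for it and do not force the plug. Let go of the logger, leaving it upright and locked in the coupler, and leave the tins, the mortar and the bottle where they are.

Things in the scene. Friction and masses are not known exactly. Their poses are not given: they have to be found in the camera images.
- coupler_block: Fixed blue block, 120 x 80 x 30 mm (own x, y, z); origin at the centre of its underside, z up. An upright brass quick coupler, mouth up, stands on it on a 46 mm square, 8 mm high foot. The foot is clamped fast in a slot along the block's x axis, anywhere up to 14 mm either side of the centre (y offset zero): this is not measured, find it by feel or sight.
- mouth_nominal (a point): Point fixed to the block, above its centre, 92 mm above its underside: the height of the coupler's mouth rim. The real mouth (bore 18.4 mm wide, 30 mm over the outside of the brass) lies at this height, up to 14 mm away along the block's x axis, either way.
- sleeve (a joint): Knurled steel sleeve with a red ring round the coupler, 42.4 mm wide, 30 mm long, top flush with the mouth at 0. Grows (m) as drawn back, straight down; stop at 0.012. Pull rises to 15-20 N at 0.006; beyond 0.010 a catch clicks and holds it at 0.0098. Forward, its two jaws block the bore. A plug pressed home frees the catch and the sleeve springs forward to 0.
- valve_pin (a joint): Sprung pin at the bottom of the bore, its top 28 mm below the mouth. 0 = untouched; grows (m) as a plug nose presses it down: 4.5 N to begin, about 8 N at 0.004 to 0.005, where it trips the sleeve's catch. A plug locked by the jaws keeps it at about 0.004.
- logger: Loose orange pressure logger, 112 mm tall, 0.14 kg, nose down in the stand. Origin at the nose tip, z up its axis. Steel nose 16 mm wide with 1 mm lead chamfer, groove 10 to 17 mm, shoulder (26 mm wide) at 33.5 mm; orange body 28 mm wide from 44 to 104 mm, grip at 78 mm. Pressed right down, the shoulder meets the mouth; let go, it rises 1.5 mm and stays locked.
- stand: Fixed grey parking stand, 70 x 70 x 40 mm, origin at the centre of its underside; through hole 21 mm wide. The logger's shoulder rests on its top, the nose tip 6.5 mm above the table.
- tin_a: White round moisture tin, 57 mm across, 38 mm high, origin at the centre of its underside; bystander.
- tin_b: White round moisture tin, 57 mm across, 38 mm high, origin at the centre of its underside; bystander.
- mortar: Porcelain mortar with pestle, 79 mm across, 84 mm high, origin at the centre of its underside; bystander.
- bottle: White squeeze bottle, 54 mm across, 158 mm high, origin at the centre of its underside; bystander.
Mind the look-alikes: they are no part of the job. What is shaped like the logger but purple or turquoise is not meant.

How it is judged:
By the outcome, as a careful person would: the job done as asked, in the order asked, and still so for the second after the job is handed in, with the robot touching nothing.
It also fails if it takes over 64 s, if anything falls off the work surface, if the arm or the gripper's body presses on something with over 40 N, if the wrist force passes 120 N, or if a joint passes its speed limit or range.

## Working session

There is one attempt and no reset: what is moved stays moved. The work goes in short steps, Python scripts to look and compute and a shell command to move; the robot and the scene stay as the last step left them, time stands still between calls to the robot, and variables do not carry over. Pictures are saved under pics/ and viewed, at most 10 in all, crops included, and the job is handed in when it is done.

```bash
mkdir -p pics; ls; python3 - <<'E'
from bench import *
import cv2,numpy as np
s=get_state();print({k:np.round(v,3).tolist() for k,v in s.items()})
for n in("scene","side","wrist"):
    i=camera_info(n);print(n,i['fovy'],i['cx'],i['cy'],np.round(i['world_from_camera'],3).tolist())
    im=read_camera(n);cv2.imwrite(f'pics/{n}0.png',im[:,:,::-1])
try:
    print(tcp_to_grasp)
except Exception as e: print(e)
E
```

```text
pics
{'time': 0.0, 'q': [1.213, 0.629, 0.038, 1.518, -0.027, 0.996, -0.02], 'joint_velocities': [-0.002, 0.0, -0.0, -0.0, -0.002, -0.001, -0.002], 'effort': [0.0, -54.972, 1.143, -18.663, -0.052, 0.024, 0.0], 'ee_pos': [186.82, -621.866, 204.553], 'tcp_rot': [-3.106, -0.456, 0.0], 'ft_force': [-0.152, 0.051, -0.341], 'wrist_torque': [0.013, -0.037, 0.036], 'gripper_force': 0.0, 'grip_width': 93.89}
scene 52.12308055438161 318.4787157839992 233.58434488163326 [[-0.826, -0.23, 0.515, 96.747], [-0.563, 0.365, -0.741, 326.843], [-0.018, -0.902, -0.431, 439.363], [0.0, 0.0, 0.0, 1.0]]
side 52.22387370317145 321.4768335110603 250.71739886474347 [[-0.952, -0.218, 0.216, 364.984], [-0.307, 0.645, -0.699, 290.523], [0.013, -0.732, -0.681, 658.636], [0.0, 0.0, 0.0, 1.0]]
wrist 63.08828698644813 321.35498800559174 242.05862064023256 [[0.288, -0.917, -0.276, 266.1], [-0.958, -0.277, -0.082, -599.297], [-0.002, 0.288, -0.958, 383.313], [0.0, 0.0, 0.0, 1.0]]
-18.8
```

View pics/scene0.png

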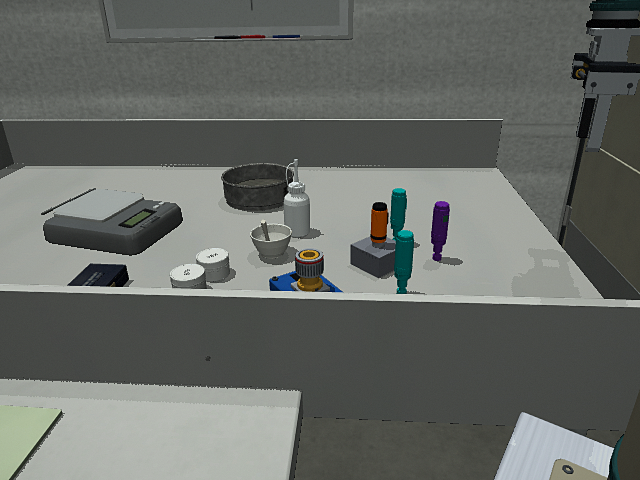

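View pics/side0.png

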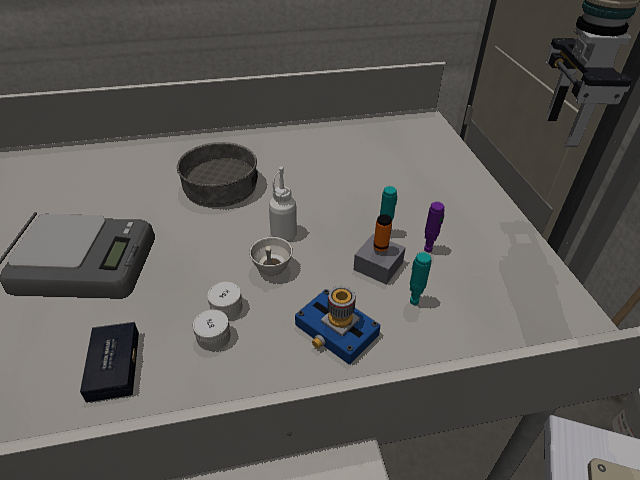

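The scene shows the coupler at about (309,262) and the logger at (379,222). In the side view the orange logger is at (382,232) in the grey stand (380,258), and the coupler mouth is at (342,296) on the blue block (338,325).
Look-alikes in the side view: turquoise (389,205), turquoise (420,278), purple (434,227). I choose the orange one, which stands in the stand, and check it in a crop.

```bash
cat > h.py <<'E'
from bench import *
import cv2,numpy as np
def ray(n,u,v,info=None):
    i=info or camera_info(n);f=240/np.tan(np.radians(i['fovy']/2));T=np.array(i['world_from_camera'])
    return T[:3,3],T[:3,:3]@np.array([(u-i['cx'])/f,(v-i['cy'])/f,1])
def onz(n,u,v,z,info=None):
    o,d=ray(n,u,v,info);return o+d*(z-o[2])/d[2]
def tri(a,b):
    (o,d),(p,e)=a,b;t=np.linalg.lstsq(np.c_[d,-e],p-o,rcond=None)[0];x,y=o+d*t[0],p+e*t[1]
    return (x+y)/2,np.linalg.norm(x-y)
def mask(im,lo,hi,box=None):
    m=cv2.inRange(cv2.cvtColor(im,cv2.COLOR_RGB2HSV),lo,hi)
    if box:
        k=np.zeros_like(m);x0,y0,x1,y1=box;k[y0:y1,x0:x1]=255;m&=k
    return m
def rgb(p): return cv2.imread(p)[:,:,::-1].copy()
E
python3 - <<'E'
from h import *
S=rgb('pics/side0.png');C=rgb('pics/scene0.png')
cv2.imwrite('pics/crop1.png',cv2.resize(S[170:370,290:450],None,fx=3.75,fy=3,interpolation=cv2.INTER_CUBIC)[:,:,::-1])
O=((3,150,90),(14,255,255))
r=[]
for n,im,b in(('side',S,(365,200,400,255)),('scene',C,(360,195,395,250))):
    m=mask(im,*O,b);ys,xs=np.nonzero(m);print(n,xs.min(),xs.max(),ys.min(),ys.max(),xs.mean(),ys.mean());r.append(ray(n,xs.mean(),ys.mean()))
print('logger',tri(*r))
m=mask(S,(105,150,40),(125,255,255),(280,270,400,370))
c=max(cv2.findContours(m,0,1)[0],key=cv2.contourArea);h=cv2.convexHull(c)
p=cv2.approxPolyDP(h,4,True)[:,0];print('block side',[(q.tolist(),onz('side',*q,30).round(1).tolist(),onz('side',*q,0).round(1).tolist()) for q in p])
print('mouth',onz('side',342,296,92),tri(ray('side',342,296),ray('scene',309,254)))
m=mask(S,(110,20,40),(150,90,140),(350,230,410,285))
c=max(cv2.findContours(m,0,1)[0],key=cv2.contourArea);p=cv2.approxPolyDP(cv2.convexHull(c),3,True)[:,0]
print('stand',[(q.tolist(),onz('side',*q,40).round(1).tolist()) for q in p])
E
```

```text
side 374 391 221 250 380.3703703703704 235.4814814814815
scene 371 386 209 242 378.56206088992974 224.39578454332553
logger (array([ 460.43147319, -381.30044611,   76.9668091 ]), np.float64(3.0352988584317164))
block side [([379, 326], [421.3, -214.4, 30.0], [424.0, -238.5, 0.0]), ([377, 336], [419.8, -193.8, 30.0], [422.4, -216.9, 0.0]), ([348, 363], [450.0, -130.5, 30.0], [454.1, -150.5, 0.0]), ([296, 325], [549.5, -173.8, 30.0], [558.3, -195.9, 0.0]), ([295, 315], [558.2, -192.8, 30.0], [567.4, -215.9, 0.0]), ([323, 291], [530.7, -258.4, 30.0], [538.6, -284.6, 0.0])]
mouth [ 483.28116592 -203.68293182   92.        ] (array([ 483.33692233, -203.59179095,   91.95405515]), np.float64(0.23030770520563654))
stand [([378, 279], [445.4, -307.3, 40.0])]
```

View pics/crop1.png

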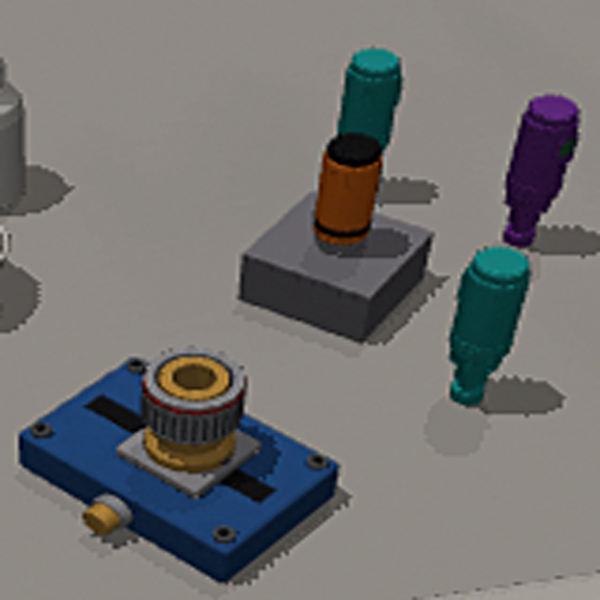

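The crop confirms the orange logger with black cap, standing in the grey stand. The turquoise and purple look-alikes stand loose around it, and the coupler mouth is at side pixel (341.7,296.3). Next I work out clearances and the first move.

```bash
python3 - <<'E'
from h import *
from scipy.spatial.transform import Rotation as R
P=lambda u,v,z:onz('side',290+u/3.75,170+v/3,z)[:2].round(0)
print('turqA top',P(374,62,112),'turqB top',P(503,262,112),'base',P(467,397,0),'purple top',P(554,107,112),'base',P(520,243,0))
print('logger top',P(356,147,118.5), 'mouth',P(194,379,92))
print('bottle',onz('side',283,235,0)[:2].round(),'mortar',onz('side',271,250,60)[:2].round(),onz('scene',271,262,0)[:2].round(),'tin',onz('side',225,295,38)[:2].round(),onz('side',211,323,38)[:2].round())
for u,v in((20,436),(128,358),(338,466),(219,562)): print('blk',P(u,v,30))
for u,v in((311,193),(240,257),(366,297),(434,235)): print('stand',P(u,v,40))
for u,v in((118,450),(198,489),(261,446)): print('foot',P(u,v,38))
s=get_state();M=R.from_rotvec(s['tcp_rot']).as_matrix();print(M.round(3))
E
```

```text
turqA top [ 467. -471.] turqB top [ 376. -309.] base [ 376. -310.] purple top [ 374. -454.] base [ 373. -453.]
logger top [ 456. -377.] mouth [ 483. -203.]
bottle [ 663. -406.] mortar [ 641. -297.] [ 627. -280.] tin [ 683. -190.] [ 677. -129.]
blk [ 557. -192.]
blk [ 530. -263.]
blk [ 420. -216.]
blk [ 452. -140.]
stand [ 482. -421.]
stand [ 501. -351.]
stand [ 435. -337.]
stand [ 414. -401.]
foot [ 512. -190.]
foot [ 472. -176.]
foot [ 454. -213.]
[[ 0.958  0.288 -0.   ]
 [ 0.288 -0.958  0.001]
 [ 0.    -0.001 -1.   ]]
```

```bash
cat > to.py <<'E'
# python3 to.py x y z yaw_of_tool_y_deg : prints turn and delta for the move from the measured pose
import sys,numpy as np
from bench import *
from scipy.spatial.transform import Rotation as R
x,y,z,a=map(float,sys.argv[1:5]);s=get_state();r=R.from_rotvec(s['tcp_rot'])
a=np.radians(a);Y=np.array([np.cos(a),np.sin(a),0]);Z=np.array([0,0,-1]);W=np.c_[np.cross(Y,Z),Y,Z]
print('t',round(s['time'],2),'at',np.round(s['ee_pos'],1),'F',np.round(s['ft_force'],1),'w',round(s['grip_width'],1),'g',round(s['gripper_force'],1))
print('delta',r.inv().apply(np.array([x,y,z])-s['ee_pos']).round(1),'turn',np.degrees((r.inv()*R.from_matrix(W)).as_rotvec()).round(1))
E
python3 -m jog '[{"turn":[0,0,-7],"delta_pos":[32,-25,0],"fingers":-1},{"turn":[0,0,-14],"delta_pos":[64,-50,0],"fingers":-1},{"turn":[0,0,-21],"delta_pos":[96,-75,0],"fingers":-1},{"turn":[0,0,-28],"delta_pos":[128,-100,0],"fingers":-1},{"turn":[0,0,-35],"delta_pos":[160,-125,0],"fingers":-1}]'; python3 to.py 483 -203.5 205 -22
```

```text
time: 0.57
ee_pos: [305.0, -455.0, 205.4]
tcp_rot: [-2.823, -1.378, 0.0]
ft_force: [0.4, 0.7, 0.5]
grip_width: 94.0
gripper_force: 0.0
t 0.57 at [ 305.  -455.   205.4] F [0.4 0.7 0.5] w 94.0 g 0.0
delta [307.8 -14.3   0.4] turn [ -0.  -0. -16.]
```

```bash
python3 -m jog '[{"turn":[0,0,-4],"delta_pos":[40,-2,0],"fingers":-1},{"turn":[0,0,-8],"delta_pos":[80,-4,0],"fingers":-1},{"turn":[0,0,-12],"delta_pos":[120,-6,0],"fingers":-1},{"turn":[0,0,-16],"delta_pos":[160,-8,0],"fingers":-1},{"turn":[0,0,-16],"delta_pos":[200,-10,0],"fingers":-1}]'>/dev/null; python3 to.py 483 -203.5 205 -22
```

```text
t 0.98 at [ 421.  -291.9  205.5] F [1.3 0.7 0.6] w 94.0 g 0.0
delta [105.3  24.2   0.5] turn [-0.  -0.  -0.1]
```

```bash
python3 -m jog '[{"turn":[0,0,0],"delta_pos":[40,9,0],"fingers":-1},{"turn":[0,0,0],"delta_pos":[80,18,0],"fingers":-1},{"turn":[0,0,0],"delta_pos":[105,24,30],"fingers":-1},{"turn":[0,0,0],"delta_pos":[105,24,60],"fingers":-1},{"turn":[0,0,0],"delta_pos":[105,24,60],"fingers":-1}]'>/dev/null; python3 to.py 483 -203.5 146 -22; python3 - <<'E'
from h import *
i=camera_info('wrist');im=read_camera('wrist');cv2.imwrite('pics/w1.png',im[:,:,::-1])
np.save('w1.npy',i,allow_pickle=True)
E
```

```text
t 1.4 at [ 479.8 -202.3  141.3] F [-1.7  0.6 -0.1] w 94.0 g 0.0
delta [ 0.1  3.4 -4.8] turn [-0.5 -0.  -0. ]
```

View pics/w1.png

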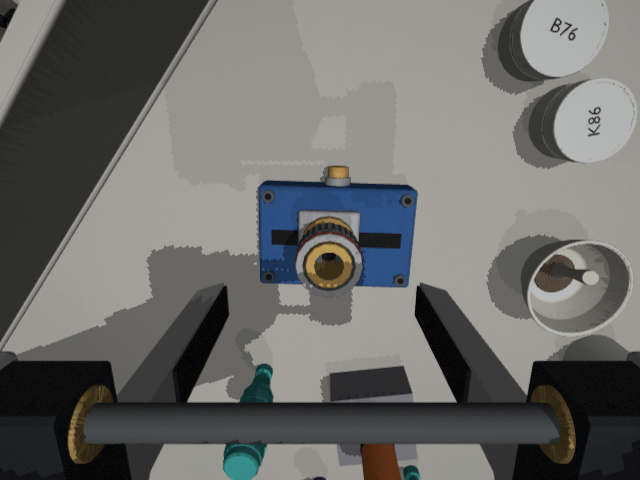

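The wrist view shows the mouth at about (331,266) between the open fingers, with the block edges nearly square to the tool.

```bash
python3 - <<'E'
from h import *
i=np.load('w1.npy',allow_pickle=True).item();im=rgb('pics/w1.png')
m=mask(im,(10,90,60),(28,255,255),(295,232,370,300));m=cv2.morphologyEx(m,cv2.MORPH_OPEN,np.ones((3,3)))
c=max(cv2.findContours(m,0,1)[0],key=cv2.contourArea);e=cv2.fitEllipse(cv2.convexHull(c));print(e,onz('wrist',*e[0],92,i))
m=mask(im,(105,130,40),(125,255,255),(240,170,430,300))
c=max(cv2.findContours(m,0,1)[0],key=cv2.contourArea);p=cv2.approxPolyDP(cv2.convexHull(c),5,True)[:,0]
for q in p: print(q,onz('wrist',*q,30,i).round(1))
print('centreTCP',get_state()['ee_pos'])
E
```

```text
((328.5953674316406, 264.4690246582031), (46.28656005859375, 47.4888801574707), 71.63729858398438) [ 482.49264288 -203.94497985   92.        ]
[259 187] [ 449.2 -149.    30. ]
[266 181] [ 455.9 -146.9   30. ]
[410 187] [ 553.3 -190.8   30. ]
[416 196] [ 555.3 -198.9   30. ]
[407 284] [ 526.7 -263.8   30. ]
[263 282] [ 420.4 -219.5   30. ]
centreTCP [ 480.12347759 -204.34622549  143.34932601]
```

```bash
python3 to.py 482.5 -204 60 -22; python3 -m jog '[{"turn":[0,0,0],"delta_pos":[0,2,28],"fingers":-1},{"turn":[0,0,0],"delta_pos":[0,2,56],"fingers":-1},{"turn":[0,0,0],"delta_pos":[0,2,75],"fingers":-0.6},{"turn":[0,0,0],"delta_pos":[0,2,84],"fingers":-0.3},{"turn":[0,0,0],"delta_pos":[0,2,84],"fingers":-0.05}]' 5; python3 to.py 482.5 -204 60 -22
```

```text
t 1.45 at [ 480.1 -204.3  143.3] F [ 0.5 -0.1  0.6] w 94.2 g 0.0
delta [ 1.3  2.6 83.3] turn [-0.4  0.  -0.2]
time: 1.87
ee_pos: [483.2, -207.5, 61.0]
tcp_rot: [-2.61, -1.747, 0.003]
ft_force: [0.1, 0.5, -0.1]
grip_width: 77.7
gripper_force: 0.0
t 1.87 at [ 483.2 -207.5   61. ] F [ 0.1  0.5 -0.1] w 77.7 g 0.0
delta [ 2.9 -1.9  1. ] turn [-0.1  0.  -0.4]
```

```bash
python3 -m jog '[{"turn":[0,0,0],"delta_pos":[2,-0.5,0],"fingers":-0.05},{"turn":[0,0,0],"delta_pos":[2,-0.5,0],"fingers":0},{"turn":[0,0,0],"delta_pos":[2,-0.5,0],"fingers":0},{"turn":[0,0,0],"delta_pos":[2,-0.5,0],"fingers":0.04},{"turn":[0,0,0],"delta_pos":[2,-0.5,0],"fingers":0.05}]' 5; python3 to.py 482.5 -204 60 -22
python3 -m jog '[{"turn":[0,0,0],"delta_pos":[0,0,0],"fingers":0.1},{"turn":[0,0,0],"delta_pos":[0,0,0],"fingers":0.1},{"turn":[0,0,0],"delta_pos":[0,0,0],"fingers":0.2}]' 5; python3 to.py 482.5 -204 60 -22
```

```text
time: 2.28
ee_pos: [485.0, -204.5, 62.3]
tcp_rot: [2.608, 1.749, 0.001]
ft_force: [0.4, 0.2, -0.1]
grip_width: 45.9
gripper_force: 0.0
t 2.28 at [ 485.  -204.5   62.3] F [ 0.4  0.2 -0.1] w 45.9 g 0.0
delta [-0.5 -2.5  2.3] turn [ 0.1  0.  -0.3]
time: 2.53
ee_pos: [483.6, -204.0, 61.5]
tcp_rot: [-2.608, -1.749, 0.002]
ft_force: [-2.3, 0.2, 4.1]
grip_width: 40.6
gripper_force: 5.0
t 2.53 at [ 483.6 -204.    61.5] F [-2.3  0.2  4.1] w 40.6 g 5.0
delta [-0.4 -1.1  1.6] turn [-0.1  0.  -0.3]
```

```bash
python3 -m jog '[{"turn":[0,0,0],"delta_pos":[0,-0.5,0],"fingers":0.4},{"turn":[0,0,0],"delta_pos":[0,-0.5,0],"fingers":0.4},{"turn":[0,0,0],"delta_pos":[0,-0.5,0],"fingers":0.4},{"turn":[0,0,0],"delta_pos":[0,-0.5,2],"fingers":0.4},{"turn":[0,0,0],"delta_pos":[0,-0.5,4],"fingers":0.4}]' 55
python3 -m jog '[{"turn":[0,0,0],"delta_pos":[0,0,2],"fingers":0.4},{"turn":[0,0,0],"delta_pos":[0,0,4],"fingers":0.4},{"turn":[0,0,0],"delta_pos":[0,0,4],"fingers":0.4}]' 55
```

```text
time: 2.95
ee_pos: [483.7, -204.0, 57.8]
tcp_rot: [-2.609, -1.75, 0.001]
ft_force: [-4.5, 1.7, 18.6]
grip_width: 40.1
gripper_force: 55.0
time: 3.2
ee_pos: [483.7, -204.0, 54.3]
tcp_rot: [-2.609, -1.75, 0.001]
ft_force: [-3.9, 1.4, 11.7]
grip_width: 40.3
gripper_force: 55.0
```

```bash
for d in 1; do python3 -m jog '[{"turn":[0,0,0],"delta_pos":[0,0,1],"fingers":0.4},{"turn":[0,0,0],"delta_pos":[0,0,1],"fingers":0.4}]' 55; python3 -m jog '[{"turn":[0,0,0],"delta_pos":[0,0,1],"fingers":0.4},{"turn":[0,0,0],"delta_pos":[0,0,1],"fingers":0.4}]' 55;python3 -m jog '[{"turn":[0,0,0],"delta_pos":[0,0,1],"fingers":0.4},{"turn":[0,0,0],"delta_pos":[0,0,1],"fingers":0.4}]' 55; done | grep -E 'ee_pos|ft|wid'
```

```text
ee_pos: [483.7, -204.0, 53.8]
ft_force: [-5.1, 1.5, 19.1]
grip_width: 40.3
ee_pos: [483.7, -204.0, 52.8]
ft_force: [-5.1, 2.2, 18.4]
grip_width: 40.4
ee_pos: [483.7, -204.0, 52.4]
ft_force: [-6.3, 2.5, 24.6]
grip_width: 40.5
```

```bash
for d in 1; do python3 -m jog '[{"turn":[0,0,0],"delta_pos":[0,0,1],"fingers":0.4},{"turn":[0,0,0],"delta_pos":[0,0,1],"fingers":0.4}]' 58; python3 -m jog '[{"turn":[0,0,0],"delta_pos":[0,0,1],"fingers":0.4},{"turn":[0,0,0],"delta_pos":[0,0,1],"fingers":0.4}]' 58; done | grep -E 'ee_pos|ft|wid'
```

```text
ee_pos: [483.7, -204.0, 52.1]
ft_force: [-8.6, 2.9, 32.0]
grip_width: 40.2
ee_pos: [483.7, -204.0, 51.7]
ft_force: [-7.5, 3.5, 37.0]
grip_width: 40.5
```

```bash
(python3 -m jog '[{"turn":[0,0,0],"delta_pos":[0,0,-2],"fingers":0.4},{"turn":[0,0,0],"delta_pos":[0,0,-2.5],"fingers":0.4},{"turn":[0,0,0],"delta_pos":[0,0,-2.5],"fingers":0.4}]' 55;  python3 -m jog '[{"turn":[0,0,0],"delta_pos":[0,0,-1],"fingers":0.4},{"turn":[0,0,0],"delta_pos":[0,0,-1],"fingers":0.4}]'; python3 -m jog '[{"turn":[0,0,0],"delta_pos":[0,0,-1],"fingers":0.4},{"turn":[0,0,0],"delta_pos":[0,0,-1],"fingers":0.4}]') | grep -E 'ee_pos|ft|wid'
```

```text
ee_pos: [483.7, -204.0, 52.1]
ft_force: [-3.5, 1.6, 17.2]
grip_width: 40.4
ee_pos: [483.7, -203.9, 52.4]
ft_force: [-3.6, 0.9, 10.4]
grip_width: 40.2
ee_pos: [483.7, -204.0, 52.8]
ft_force: [-3.3, 1.3, 4.4]
grip_width: 40.2
```

```bash
(python3 -m jog '[{"turn":[0,0,0],"delta_pos":[0,0,-1],"fingers":0.4},{"turn":[0,0,0],"delta_pos":[0,0,-1],"fingers":0.4}]'; python3 -m jog '[{"turn":[0,0,0],"delta_pos":[0,0,-1],"fingers":-0.4},{"turn":[0,0,0],"delta_pos":[0,0,-1],"fingers":-0.4},{"turn":[0,0,0],"delta_pos":[0,0,-1],"fingers":-0.4},{"turn":[0,0,0],"delta_pos":[0,0,-31],"fingers":-0.4},{"turn":[0,0,0],"delta_pos":[0,0,-71],"fingers":-0.4}]') | grep -E 'ee_pos|ft|wid'; python3 to.py 482.5 -204 170 -22; python3 - <<'E'
from h import *
i=camera_info('wrist');im=read_camera('wrist');np.save('w2.npy',i,allow_pickle=True)
s=read_camera('side')
a=cv2.resize(s[270:350,290:390],(600,480),interpolation=cv2.INTER_CUBIC)
cv2.imwrite('pics/s2.png',a[:,:,::-1]);cv2.imwrite('pics/w2.png',im[:,:,::-1])
E
```

```text
ee_pos: [483.7, -204.0, 53.3]
ft_force: [-1.3, 0.9, -4.1]
grip_width: 39.9
ee_pos: [482.3, -203.3, 123.4]
ft_force: [0.0, -1.1, -0.3]
grip_width: 65.4
t 5.2 at [ 482.3 -203.3  123.4] F [ 0.  -1.1 -0.3] w 65.4 g 0.0
delta [ -0.6   0.2 -46.6] turn [-0.3 -0.  -0.2]
```

View pics/s2.png

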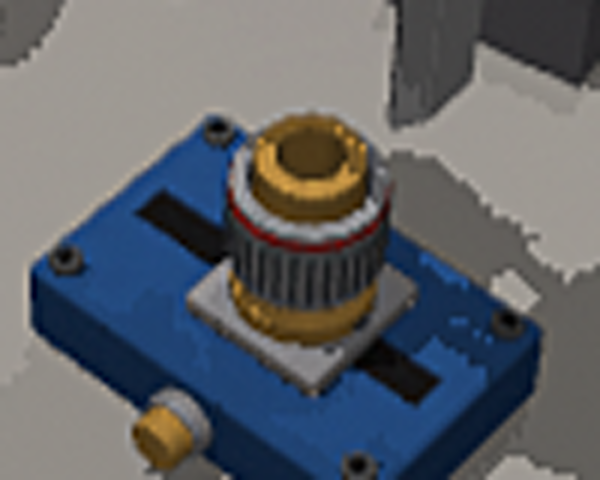

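The side crop shows the sleeve held back with nothing touching it: the brass rim stands clear above the red ring at crop (310,180). On to the logger.

```bash
python3 -m jog '[{"turn":[0,0,0],"delta_pos":[0,0,-40],"fingers":-0.4},{"turn":[0,0,0],"delta_pos":[-38,9,-50],"fingers":-0.4},{"turn":[0,0,0],"delta_pos":[-77,19,-50],"fingers":-0.4},{"turn":[0,0,0],"delta_pos":[-116,28,-50],"fingers":-0.4},{"turn":[0,0,0],"delta_pos":[-155,38,-50],"fingers":-0.4}]' 8 >/dev/null;  python3 -m jog '[{"turn":[0,0,0],"delta_pos":[-17,5,0],"fingers":-0.3},{"turn":[0,0,0],"delta_pos":[-17,5,0],"fingers":-0.3},{"turn":[0,0,0],"delta_pos":[-17,5,0],"fingers":-0.3}]'>/dev/null; python3 to.py 457 -378 160 -22; python3 - <<'E'
from h import *
i=camera_info('wrist');im=read_camera('wrist');cv2.imwrite('pics/w3.png',im[:,:,::-1]);np.save('w3.npy',i,allow_pickle=True)
E
```

```text
t 5.97 at [ 458.3 -380.4  174.6] F [ 0.6  0.4 -0.5] w 61.1 g 0.0
delta [ 1.8 -2.1 14.6] turn [ 0.  -0.  -0.4]
```

View pics/w3.png

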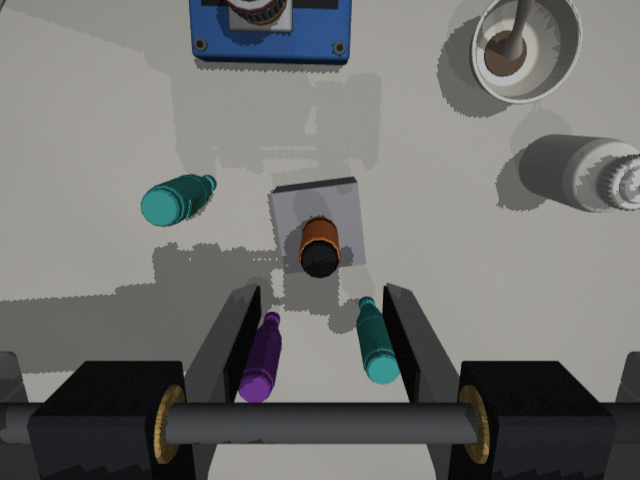

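The cap of the logger is at (320,259), centred between the fingers, with the look-alikes well outside the fingers' descent.

```bash
python3 - <<'E'
from h import *
i=np.load('w3.npy',allow_pickle=True).item();im=rgb('pics/w3.png')
m=cv2.inRange(cv2.cvtColor(im,cv2.COLOR_RGB2GRAY),0,45);k=np.zeros_like(m);k[232:285,295:345]=255;m&=k
c=max(cv2.findContours(m,0,1)[0],key=cv2.contourArea);e=cv2.minEnclosingCircle(c);print(e,cv2.boundingRect(c))
for z in (110,118.5): print(onz('wrist',*e[0],z,i))
m=mask(im,(3,150,60),(14,255,255),(290,205,350,285));x,y,w,h=cv2.boundingRect(m);print(x,y,w,h,onz('wrist',x+w/2,y+14,50,i))
E
```

```text
((319.0937194824219, 258.9388732910156), 19.33762550354004) (300, 240, 39, 38)
[ 455.17466144 -381.56688332  110.        ]
[ 456.34706473 -378.84686835  118.5       ]
299 217 41 45 [ 456.27298961 -378.95480805   50.        ]
```

```bash
python3 -m jog '[{"turn":[0,0,0],"delta_pos":[0.5,-2.4,0],"fingers":-0.3},{"turn":[0,0,0],"delta_pos":[0.5,-2.4,30],"fingers":-0.3},{"turn":[0,0,0],"delta_pos":[0.5,-2.4,60],"fingers":-0.3},{"turn":[0,0,0],"delta_pos":[0.5,-2.4,90],"fingers":-0.3},{"turn":[0,0,0],"delta_pos":[0.5,-2.4,108],"fingers":-0.1}]' 5;  python3 -m jog '[{"turn":[0,0,0],"delta_pos":[0,0,0],"fingers":0.1},{"turn":[0,0,0],"delta_pos":[0,0,0],"fingers":0.25},{"turn":[0,0,0],"delta_pos":[0,0,0],"fingers":0.3}]'; python3 to.py 456.3 -378.9 65.7 -22
```

```text
time: 6.43
ee_pos: [456.1, -375.0, 64.7]
tcp_rot: [-2.603, -1.753, 0.0]
ft_force: [0.2, -0.2, -0.5]
grip_width: 57.2
gripper_force: 0.0
time: 6.68
ee_pos: [458.0, -377.7, 68.3]
tcp_rot: [2.606, 1.751, 0.002]
ft_force: [-0.1, -0.8, 0.6]
grip_width: 38.0
gripper_force: 0.0
t 6.68 at [ 458.  -377.7   68.3] F [-0.1 -0.8  0.6] w 38.0 g 0.0
delta [-1.8 -1.1  2.6] turn [ 0.1  0.  -0.2]
```

```bash
python3 -m jog '[{"turn":[0,0,0],"delta_pos":[-0.5,-0.5,1],"fingers":0.3},{"turn":[0,0,0],"delta_pos":[-0.5,-0.5,1],"fingers":0.3},{"turn":[0,0,0],"delta_pos":[-0.5,-0.5,1],"fingers":0.3}]' 4 ; python3 -m jog '[{"turn":[0,0,0],"delta_pos":[0,0,0],"fingers":0.45},{"turn":[0,0,0],"delta_pos":[0,0,0],"fingers":0.6},{"turn":[0,0,0],"delta_pos":[0,0,0],"fingers":0.6},{"turn":[0,0,0],"delta_pos":[0,0,0],"fingers":0.6}]'; python3 -m jog '[{"turn":[0,0,0],"delta_pos":[0,0,0],"fingers":0.7},{"turn":[0,0,0],"delta_pos":[0,0,0],"fingers":0.7},{"turn":[0,0,0],"delta_pos":[0,0,0],"fingers":0.7}]' 20 >/dev/null;python3 to.py 456.3 -378.9 65.7 -22
```

```text
time: 6.93
ee_pos: [456.5, -378.8, 67.1]
tcp_rot: [2.607, 1.749, 0.001]
ft_force: [-0.3, 0.3, 0.0]
grip_width: 32.4
gripper_force: 0.0
time: 7.27
ee_pos: [456.6, -378.9, 66.8]
tcp_rot: [2.607, 1.749, 0.001]
ft_force: [-0.2, 0.3, 5.7]
grip_width: 28.0
gripper_force: 4.0
t 7.52 at [ 456.6 -378.9   66.8] F [0.1 0.9 6.7] w 27.6 g 20.0
delta [-0.1 -0.3  1.1] turn [ 0.1  0.  -0.3]
```

```bash
python3 -m jog '[{"turn":[0,0,0],"delta_pos":[0,0,-10],"fingers":0.7},{"turn":[0,0,0],"delta_pos":[0,0,-30],"fingers":0.7},{"turn":[0,0,0],"delta_pos":[0,0,-55],"fingers":0.7},{"turn":[0,0,0],"delta_pos":[0,0,-80],"fingers":0.7},{"turn":[0,0,0],"delta_pos":[0,0,-105],"fingers":0.7}]' 20;python3 to.py 483.6 -204 171 -22
```

```text
time: 7.93
ee_pos: [455.1, -377.8, 171.8]
tcp_rot: [-2.607, -1.749, 0.001]
ft_force: [0.6, -0.1, -1.5]
grip_width: 27.6
gripper_force: 20.0
t 7.93 at [ 455.1 -377.8  171.8] F [ 0.6 -0.1 -1.5] w 27.6 g 20.0
delta [171.7 -39.5   1. ] turn [-0.1 -0.  -0.3]
```

```bash
python3 -m jog '[{"turn":[0,0,0],"delta_pos":[25,-6,0],"fingers":0.7},{"turn":[0,0,0],"delta_pos":[60,-14,0],"fingers":0.7},{"turn":[0,0,0],"delta_pos":[95,-22,0],"fingers":0.7},{"turn":[0,0,0],"delta_pos":[130,-30,0],"fingers":0.7},{"turn":[0,0,0],"delta_pos":[160,-37,0],"fingers":0.7}]' 20 >/dev/null;python3 -m jog '[{"turn":[0,0,0],"delta_pos":[8,-2,0],"fingers":0.7},{"turn":[0,0,0],"delta_pos":[12,-3,0],"fingers":0.7},{"turn":[0,0,0],"delta_pos":[12,-3,0],"fingers":0.7},{"turn":[0,0,0],"delta_pos":[12,-3,0],"fingers":0.7},{"turn":[0,0,0],"delta_pos":[12,-3,0],"fingers":0.7}]'>/dev/null;python3 to.py 483.6 -204 171 -22;python3 - <<'E'
from h import *
out=[]
for n,b in(('scene',(265,170,355,290)),('side',(300,200,390,330))):
    im=read_camera(n);cv2.imwrite(f'pics/{n}4.png',im[:,:,::-1]);x0,y0,x1,y1=b
    out.append(cv2.resize(im[y0:y1,x0:x1],(400,560),interpolation=cv2.INTER_CUBIC))
cv2.imwrite('pics/c4.png',np.hstack(out)[:,:,::-1])
E
```

```text
t 8.77 at [ 483.6 -206.1  170.9] F [ 0.2  0.1 -2. ] w 27.5 g 20.0
delta [ 2.  -0.8 -0.1] turn [-0.   0.1 -0.4]
```

View pics/c4.png

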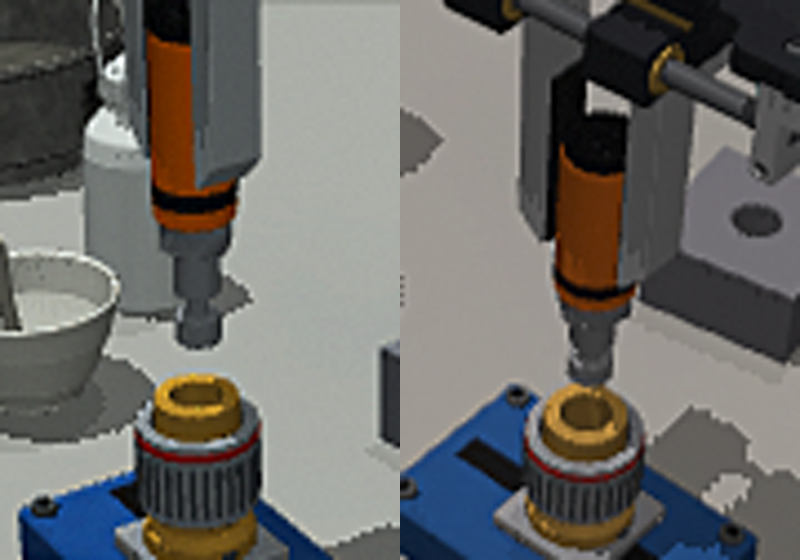

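Left (scene): the nose tip is at crop (199,338) above the mouth at (198,393). Right (side): the nose is at (586,378) and the mouth at (585,408). The logger hangs upright. I triangulate both to get the remaining offset.

```bash
python3 - <<'E'
from h import *
A=lambda u,v:ray('scene',265+u/4.444,170+v/4.667)
B=lambda u,v:ray('side',300+(u-400)/4.444,200+v/4.308)
n,m=tri(A(199,338),B(586,378)),tri(A(198,393),B(585,408))
print(n,m);d=(m[0]-n[0]);print('dx,dy tool',d@[.375,.927,0],d@[.927,-.375,0])
E
python3 to.py 483.6 -204 160 -22
```

```text
(array([ 484.01502934, -205.64819299,  109.65361742]), np.float64(2.2388923627812063)) (array([ 485.31350836, -208.09146919,   89.19846906]), np.float64(0.7647047554555068))
dx,dy tool -1.7779874080755909 2.1199186202459748
t 8.87 at [ 483.7 -205.8  170.8] F [ 0.3 -0.2 -1.7] w 28.0 g 20.0
delta [ 1.6 -0.7 10.8] turn [-0.   0.  -0.4]
```

```bash
python3 - <<'E'
from h import *
A=lambda u,v,z:onz('scene',265+u/4.444,170+v/4.667,z)
B=lambda u,v,z:onz('side',300+(u-400)/4.444,200+v/4.308,z)
print(A(199,338,110.5),A(198,393,92)); print(B(586,378,110.5),B(585,408,92))
S=rgb('pics/side4.png');C=rgb('pics/scene4.png')
for n,im,b in(('scene',C,(290,245,330,268)),('side',S,(320,285,365,307))):
    m=mask(im,(10,90,60),(28,255,255),b);ys,xs=np.nonzero(m);top=ys.min();print(n,xs.min(),xs.max(),top,[(y,xs[ys==y].min(),xs[ys==y].max()) for y in range(top,top+14)])
    x0,y0,x1,y1=b; g=cv2.cvtColor(im,cv2.COLOR_RGB2GRAY)
E
```

```text
[ 483.11027507 -205.96969891  110.5       ] [ 482.18350039 -203.25368887   92.        ]
[ 484.28582987 -203.60135658  110.5       ] [ 484.56985097 -206.07303217   92.        ]
scene 300 318 250 [(250, np.int64(305), np.int64(313)), (251, np.int64(302), np.int64(315)), (252, np.int64(301), np.int64(317)), (253, np.int64(300), np.int64(317)), (254, np.int64(300), np.int64(318)), (255, np.int64(300), np.int64(318)), (256, np.int64(300), np.int64(317)), (257, np.int64(300), np.int64(318)), (258, np.int64(300), np.int64(318)), (259, np.int64(300), np.int64(318)), (260, np.int64(300), np.int64(318)), (261, np.int64(300), np.int64(318)), (262, np.int64(300), np.int64(316)), (263, np.int64(302), np.int64(314))]
side 332 350 289 [(289, np.int64(338), np.int64(345)), (290, np.int64(336), np.int64(346)), (291, np.int64(334), np.int64(347)), (292, np.int64(334), np.int64(349)), (293, np.int64(333), np.int64(349)), (294, np.int64(333), np.int64(350)), (295, np.int64(332), np.int64(350)), (296, np.int64(332), np.int64(350)), (297, np.int64(332), np.int64(350)), (298, np.int64(332), np.int64(350)), (299, np.int64(332), np.int64(350)), (300, np.int64(333), np.int64(350)), (301, np.int64(332), np.int64(350)), (302, np.int64(332), np.int64(349))]
```

```bash
python3 -m jog '[{"turn":[0,0,0],"delta_pos":[1.5,-0.7,6],"fingers":0.7},{"turn":[0,0,0],"delta_pos":[1.5,-0.7,12],"fingers":0.7},{"turn":[0,0,0],"delta_pos":[1.5,-0.7,15],"fingers":0.7},{"turn":[0,0,0],"delta_pos":[1.5,-0.7,15],"fingers":0.7},{"turn":[0,0,0],"delta_pos":[1.5,-0.7,15],"fingers":0.7}]' 20 >/dev/null; python3 to.py 483.6 -204.2 155 -22
```

```text
t 9.28 at [ 483.8 -202.4  155.5] F [ 0.5  0.3 -1.2] w 27.8 g 20.0
delta [-1.8  0.5  0.5] turn [-0.1 -0.  -0.3]
```

```bash
python3 -m jog '[{"turn":[0,0,0],"delta_pos":[-1,0.3,0],"fingers":0.7},{"turn":[0,0,0],"delta_pos":[-1,0.3,0],"fingers":0.7},{"turn":[0,0,0],"delta_pos":[-1,0.3,0],"fingers":0.7}]' >/dev/null; python3 to.py 483.6 -204.2 155 -22;python3 -m jog '[{"turn":[0,0,0],"delta_pos":[0,0,0],"fingers":0.7},{"turn":[0,0,0],"delta_pos":[0,0,0],"fingers":0.7},{"turn":[0,0,0],"delta_pos":[0,0,0],"fingers":0.7}]' >/dev/null; python3 to.py 483.6 -204.2 155 -22
```

```text
t 9.53 at [ 484.1 -203.6  156.2] F [ 0.1  0.5 -2.2] w 27.5 g 20.0
delta [-0.7 -0.2  1.2] turn [ 0.   0.  -0.3]
t 9.78 at [ 484.  -203.5  156.1] F [-0.1  0.6 -1.7] w 27.8 g 20.0
delta [-0.8 -0.1  1.1] turn [ 0.   0.  -0.3]
```

Settled. Now lower gently in 2 mm steps, watching the force.

```bash
J='ee_pos|ft_'; python3 -m jog '[{"turn":[0,0,0],"delta_pos":[-0.6,0,1],"fingers":0.7},{"turn":[0,0,0],"delta_pos":[-0.6,0,2],"fingers":0.7},{"turn":[0,0,0],"delta_pos":[-0.6,0,2],"fingers":0.7}]' |grep -E $J; python3 -m jog '[{"turn":[0,0,0],"delta_pos":[0,0,1],"fingers":0.7},{"turn":[0,0,0],"delta_pos":[0,0,2],"fingers":0.7},{"turn":[0,0,0],"delta_pos":[0,0,2],"fingers":0.7}]'|grep -E $J; python3 -m jog '[{"turn":[0,0,0],"delta_pos":[0,0,1],"fingers":0.7},{"turn":[0,0,0],"delta_pos":[0,0,1.5],"fingers":0.7},{"turn":[0,0,0],"delta_pos":[0,0,1.5],"fingers":0.7}]'|grep -E $J
```

```text
ee_pos: [483.5, -204.0, 153.8]
ft_force: [-0.2, 0.9, -1.1]
ee_pos: [483.6, -204.0, 151.8]
ft_force: [0.5, -0.3, -1.7]
ee_pos: [483.7, -204.0, 150.3]
ft_force: [-0.1, 0.2, -2.4]
```

```bash
J='ee_pos|ft_'; python3 -m jog '[{"turn":[0,0,0],"delta_pos":[0,0,1],"fingers":0.7},{"turn":[0,0,0],"delta_pos":[0,0,2.5],"fingers":0.7},{"turn":[0,0,0],"delta_pos":[0,0,2.5],"fingers":0.7}]' |grep -E $J; python3 -m jog '[{"turn":[0,0,0],"delta_pos":[0,0,1.5],"fingers":0.7},{"turn":[0,0,0],"delta_pos":[0,0,3],"fingers":0.7},{"turn":[0,0,0],"delta_pos":[0,0,3],"fingers":0.7}]'|grep -E $J
```

```text
ee_pos: [483.6, -204.0, 147.7]
ft_force: [-0.3, 0.0, -1.5]
ee_pos: [483.6, -204.0, 144.7]
ft_force: [-0.2, 0.4, -1.4]
```

```bash
J='ee_pos|ft_'; R='[{"turn":[0,0,0],"delta_pos":[0,0,2],"fingers":0.7},{"turn":[0,0,0],"delta_pos":[0,0,4],"fingers":0.7},{"turn":[0,0,0],"delta_pos":[0,0,6],"fingers":0.7},{"turn":[0,0,0],"delta_pos":[0,0,6],"fingers":0.7}]'; python3 -m jog '[{"turn":[0,0,0],"delta_pos":[0,0,2],"fingers":0.7},{"turn":[0,0,0],"delta_pos":[0,0,4],"fingers":0.7},{"turn":[0,0,0],"delta_pos":[0,0,6],"fingers":0.7},{"turn":[0,0,0],"delta_pos":[0,0,6],"fingers":0.7}]'|grep -E $J
```

```text
ee_pos: [483.4, -203.9, 138.5]
ft_force: [1.3, -0.3, -1.6]
```

```bash
J='ee_pos|ft_'; python3 -m jog '[{"turn":[0,0,0],"delta_pos":[0,0,2],"fingers":0.7},{"turn":[0,0,0],"delta_pos":[0,0,4],"fingers":0.7},{"turn":[0,0,0],"delta_pos":[0,0,6],"fingers":0.7},{"turn":[0,0,0],"delta_pos":[0,0,8],"fingers":0.7},{"turn":[0,0,0],"delta_pos":[0,0,8],"fingers":0.7}]'|grep -E $J; python3 -m jog '[{"turn":[0,0,0],"delta_pos":[0,0,1],"fingers":0.7},{"turn":[0,0,0],"delta_pos":[0,0,3],"fingers":0.7},{"turn":[0,0,0],"delta_pos":[0,0,5],"fingers":0.7},{"turn":[0,0,0],"delta_pos":[0,0,5],"fingers":0.7}]'|grep -E $J
```

```text
ee_pos: [483.5, -204.0, 130.6]
ft_force: [-0.8, 0.5, -1.3]
ee_pos: [483.5, -204.0, 125.6]
ft_force: [0.0, -0.3, -1.6]
```

Nearly at the pin and still free of side force. Press on in 1–1.5 mm steps.

```bash
J='ee_pos|ft_'; python3 -m jog '[{"turn":[0,0,0],"delta_pos":[0,0,1],"fingers":0.7},{"turn":[0,0,0],"delta_pos":[0,0,2],"fingers":0.7},{"turn":[0,0,0],"delta_pos":[0,0,2],"fingers":0.7}]' 25|grep -E $J; python3 -m jog '[{"turn":[0,0,0],"delta_pos":[0,0,1],"fingers":0.7},{"turn":[0,0,0],"delta_pos":[0,0,2],"fingers":0.7},{"turn":[0,0,0],"delta_pos":[0,0,2],"fingers":0.7}]'|grep -E $J; python3 -m jog '[{"turn":[0,0,0],"delta_pos":[0,0,1],"fingers":0.7},{"turn":[0,0,0],"delta_pos":[0,0,1.5],"fingers":0.7},{"turn":[0,0,0],"delta_pos":[0,0,1.5],"fingers":0.7}]'|grep -E $J
```

```text
ee_pos: [483.9, -204.1, 124.3]
ft_force: [-0.1, 0.6, 3.1]
ee_pos: [483.8, -204.1, 122.2]
ft_force: [-0.5, 0.3, 3.6]
ee_pos: [483.9, -204.1, 121.1]
ft_force: [-1.7, 0.5, 6.9]
```

```bash
J='ee_pos|ft_'; python3 -m jog '[{"turn":[0,0,0],"delta_pos":[0,0,1],"fingers":0.7},{"turn":[0,0,0],"delta_pos":[0,0,1],"fingers":0.7}]'|grep -E $J; python3 -m jog '[{"turn":[0,0,0],"delta_pos":[0,0,1],"fingers":0.7},{"turn":[0,0,0],"delta_pos":[0,0,1],"fingers":0.7}]'|grep -E $J; python3 -m jog '[{"turn":[0,0,0],"delta_pos":[0,0,0.7],"fingers":0.7},{"turn":[0,0,0],"delta_pos":[0,0,0.7],"fingers":0.7}]'|grep -E $J
```

```text
ee_pos: [484.4, -204.3, 120.0]
ft_force: [-0.6, 0.7, 6.3]
ee_pos: [484.4, -204.3, 119.1]
ft_force: [-0.1, 1.1, 6.7]
ee_pos: [484.4, -204.3, 118.8]
ft_force: [-2.0, 0.4, 9.0]
```

```bash
python3 -m jog '[{"turn":[0,0,0],"delta_pos":[0,0,0.7],"fingers":0.7},{"turn":[0,0,0],"delta_pos":[0,0,0.7],"fingers":0.7},{"turn":[0,0,0],"delta_pos":[0,0,0.7],"fingers":0.7}]'|grep -E 'ee_pos|ft_'; python3 - <<'E'
from h import *
out=[]
for n,b in(('scene',(265,180,355,300)),('side',(300,220,390,350))):
    im=read_camera(n);x0,y0,x1,y1=b
    out.append(cv2.resize(im[y0:y1,x0:x1],(400,560),interpolation=cv2.INTER_CUBIC))
cv2.imwrite('pics/c5.png',np.hstack(out)[:,:,::-1])
E
```

```text
ee_pos: [484.4, -204.3, 118.7]
ft_force: [-2.3, 1.1, 14.9]
```

View pics/c5.png

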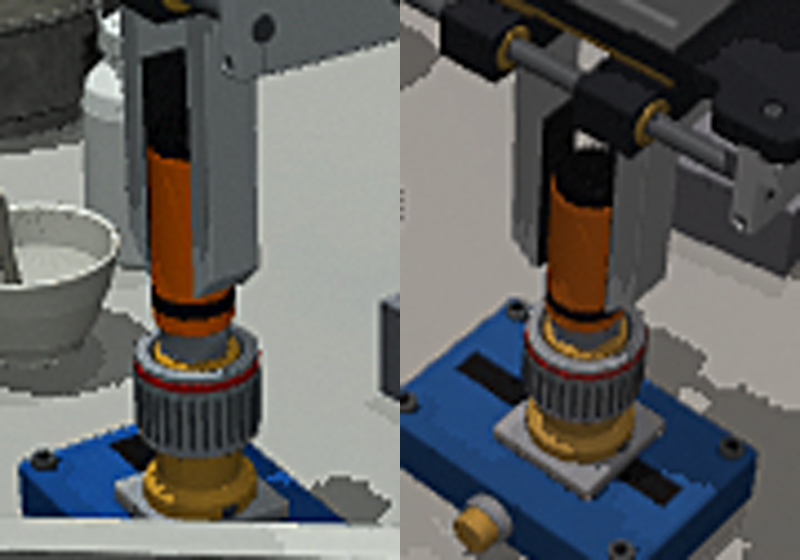

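The sleeve has sprung forward: its top is flush with the mouth, red ring at crop (195,380) in the left half, and the shoulder is seated on the brass. I ease off with a light lift that also tests the lock, then let go.

```bash
(python3 -m jog '[{"turn":[0,0,0],"delta_pos":[0,0,-1.5],"fingers":0.7},{"turn":[0,0,0],"delta_pos":[0,0,-3],"fingers":0.7},{"turn":[0,0,0],"delta_pos":[0,0,-3],"fingers":0.7}]' 15; python3 -m jog '[{"turn":[0,0,0],"delta_pos":[0,0,0.4],"fingers":0.5},{"turn":[0,0,0],"delta_pos":[0,0,0.4],"fingers":0.2},{"turn":[0,0,0],"delta_pos":[0,0,0.4],"fingers":-0.2},{"turn":[0,0,0],"delta_pos":[0,0,0.4],"fingers":-0.4},{"turn":[0,0,0],"delta_pos":[0,0,0.4],"fingers":-0.4}]' 5)|grep -E 'ee_pos|ft_|wid'
```

```text
ee_pos: [484.3, -204.3, 120.3]
ft_force: [0.1, 0.7, 4.2]
grip_width: 27.8
ee_pos: [483.5, -204.0, 119.4]
ft_force: [0.2, -0.2, 0.1]
grip_width: 50.8
```

```bash
python3 -m jog '[{"turn":[0,0,0],"delta_pos":[0,0,0],"fingers":-0.4},{"turn":[0,0,0],"delta_pos":[0,0,-25],"fingers":-0.4},{"turn":[0,0,0],"delta_pos":[0,0,-55],"fingers":-0.4},{"turn":[0,0,0],"delta_pos":[0,0,-85],"fingers":-0.4},{"turn":[0,0,0],"delta_pos":[0,0,-110],"fingers":-0.4}]' |grep -E 'ee_pos|ft_|wid|time'; python3 -m jog '[{"turn":[0,0,0],"delta_pos":[0,0,0],"fingers":-0.4},{"turn":[0,0,0],"delta_pos":[0,0,0],"fingers":-0.4}]' >/dev/null; python3 - <<'E'
from h import *
out=[]
for n,b in(('scene',(265,180,355,300)),('side',(300,220,390,350))):
    im=read_camera(n);x0,y0,x1,y1=b
    out.append(cv2.resize(im[y0:y1,x0:x1],(400,560),interpolation=cv2.INTER_CUBIC))
cv2.imwrite('pics/c6.png',np.hstack(out)[:,:,::-1])
E
```

```text
time: 14.8
ee_pos: [484.0, -204.0, 231.4]
ft_force: [0.3, -0.4, -0.5]
grip_width: 65.9
```

View pics/c6.png

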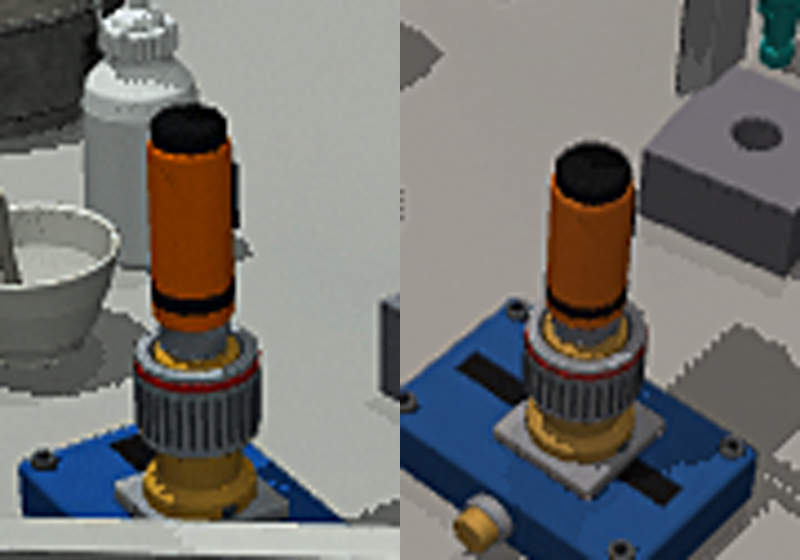

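The logger stands upright and locked at crop (190,220), the sleeve is forward, and the gripper is clear.

```bash
python3 -c "from bench import *;print(finish_job())"
```

```text
the job is handed in; nothing more can be done
None
```

The job is handed in at about 15 s robot time: the sleeve latched back, the orange logger was pressed home until the sleeve sprang forward over it, and the gripper let go, leaving it upright in the coupler. I saw no contact with the tins, mortar or bottle, and the highest force I read was 37 N, at the wrist.

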